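# Slide the tealight crate up into its rack, behind the lip

### The arm

A 7-joint arm with a two-finger parallel gripper is mounted at the origin on a cart in front of the work surface, level with it; the furniture and walls round the work are solid. World frame = base frame: x ahead of the robot, y to its left, z up, the work surface at z = 0. Lengths are in m, angles in rad, forces in N, time in s.
With the tool pointing down it reaches from about 0.425 to 1.025 m from the base axis. Payload 3.6 kg.
Tool frame: the origin (TCP) lies midway between the tips of the shut fingers; the grasp point (between the pads) lies 19 mm behind it; z points along the fingers, y is the line along which they close (so a half turn about z gives the same grasp; the last joint's range is limited). The gripper opens to 85 mm and grips with 20 to 120 N. Pads are 22 mm wide; open, the fingers measure 114 mm over their backs; the gripper's body (76 mm by 85 mm) begins 54 mm behind the grasp point. The pads swing forward as they close: fully open they stand 13 mm farther back than shut.
Start: joints at [1.056, 0.591, 0.048, 1.609, -0.033, 0.943, -0.034], TCP at [0.296, -0.662, 0.231] pointing down, gripper open.
Joint ranges: [-2.69, 2.69], [-0.47, 2.24], [-1.27, 1.36], [0.19, 2.51], [-1.53, 4.68], [0.08, 2.07], [-3.09, 3.09]. Speed limits (rad/s): [2.57, 2.57, 3.14, 3.14, 3.14, 3.14, 3.14].

### API

Orientations are given as a 3x3 rotation matrix whose columns are the frame's x, y, z axes.
In Python, from bench import observe, eyes, ctrl gives the robot as it stands.
- The arm moves only by the tool drive_tool, never from a script. Its argument "steps" is a list of rows, each a list of 3 entries, a list of its own where there are three numbers: the closure, from -1 (fully open) to 1 (shut), then the shift along the tool's x, y, z in cm, then the turn about the tool's z in rad. In form: [[jaw, [dx, dy, dz], spin], ...]. A call has 1 to 10 rows; each row is the pose to reach, as a shift and turn from the pose commanded when the call began, along the tool's axes at that moment; what a row does not reach only later rows make up. A row lasts 1/10 s, in which the tool goes at most 50 mm and 8.59 degrees, less where a joint would pass 70% of its speed; a pose out of reach is approached as far as the arm can. A call with a gripper value outside its range is refused whole. The fingers move at their own pace and stop on an object; "newtons" is the grip in N (left out, the last holds). Time passes only in rows, so rows that repeat a pose let the fingers close. It gives the time, the measured TCP pose, the force, the opening and the grip force at its end, in the units of the state.
- observe(): the state, without advancing time (a new reading comes with each control period).
- eyes.capture(name): name is "scene" or "top"; returns (picture, depth): 480x640x3 uint8, red, green, blue; 480x640 float32, m along the optical axis (not along the pixel's ray), 0 where there is no reading.
- eyes.calibration(name): a dict with "fov_y" (degrees; the focal length in pixels is half the picture's height over the tangent of half this angle, whatever the lens; pixels are square), "cx", "cy" (the principal point, pixels), "R" (3x3) and "t" (3): a world point X has camera coordinates R X + t. Camera axes: x right, y down, z forward; pixel columns grow to the right and rows downward; lengths in m; the calibration is good to about 2 mm. A picture is of the moment at which its call begins. calibration takes no time and is no camera call.
- ctrl.hand_in(): hands the job in; it is judged then, once.
Trained networks look in the newest picture that a camera, given by its name, has taken for a name from the list of things; names that differ only in an ending like _2 or _b are one class to them, and where a whole thing is asked for, a point or a joint stands for the part that bears it (a point fixed in the world has none). Each returns a list of dicts, best first, with "score" (0 to 1); they miss things now and then, are a little off and sometimes report something else, mostly with a low value. They report only what shows in the picture. A call takes as long as a camera call.
- eyes.boxes_of(camera, label): "location" ([x, y, z] in m, in the coordinates of the camera as it stood for that picture, good to about 4 mm: the middle of the surface that is visible of it).
The state is a dict: "time": time; "qpos": joint angles; "qvel": joint speeds; "effort": joint torques, N m; "tool_pos": TCP position; "eef_rot": TCP orientation; "wrist_force": force on the tool from outside, world axes, zero at the start; "wrist_torque": the same for the moment, N m; "gripper_width": finger opening in m; "grasp_force": force on a finger pad.
Only numpy, scipy, OpenCV 4.12 (cv2) and the standard library are available. Lean on these libraries where they do the work, as an engineer would, in place of code of your own. Each camera call takes 0.05 s, during which the arm holds its last target. There are 200 camera calls.

### The job

Put the wooden crate of tealights away in its rack: line it up in front of the ramp, then, without gripping it, push it up the ramp with light force (no more than about 20 N), over the red lip and against the sprung end stop, until its near bottom edge is down behind the lip and the whole crate lies flat in the bay. Slide it up the ramp rather than lifting it in, leave the matchbox, egg timer, dish and lone tealight where they are, and let go at the end.

Things in the scene. Friction and masses are not known exactly. Their poses are not given: they have to be found in the camera images.
- crate: Open slatted wooden crate with two tealights in it, 100 (x) x 60 (y) x 50 (z) mm, walls 6 mm, smooth aluminium-faced ends, about 0.4 kg, varying by a third. Origin: centre of its underside; x along its length, within 0.5 rad of up the ramp at the start; z up. It stands on the worktop before the ramp, where it may be gripped across its 60 mm width.
- rack: Pale wooden rack, fixed, 255 mm long. Origin: middle of the ramp's foot, at worktop height; +x level, the way the crate is pushed; z up. The ramp climbs 16 mm over x = 0 to 60 mm; a level deck follows to x = 255. Side rails from x = 4 mm on, 10 mm thick, 68 mm apart inside, tops 30 mm above the worktop. Waxed: the crate slides easily.
- ramp_top (a point): Middle of the upper edge of the ramp, where the level deck begins (rack x = 60 mm, 16 mm above the worktop). Climbing the ramp and the lip takes a push of up to 8 N.
- lip_zone (a point): On the deck at rack x = 100 mm, the middle of the red lip's range. The lip bar is 8 mm high: slope of 14 mm facing the ramp, 4 mm flat top, upright rear face. Lip and end stop share a locked carriage of unmeasured setting: the lip's rear face lies at rack x = 85 to 115 mm, so where the crate goes home must be felt or seen.
- bay (a point): On the deck at rack x = 150 mm: the seated crate's origin lies here within 17 mm along x. The black sprung stop meets the crate 4 mm before its near edge clears the lip: 3 N plus 1.2 N/mm, solid after 12 mm (17 N). So 13 to 14 N felt here means past the lip. Friction may hang the near wall on the pusher: stroke it down 8 mm while pressing, then back off; the stop holds it to the lip.
- board (a point): Centre of the top of the board that roofs the far end of the bay: rack x = 173 to 245 mm, 112 mm wide, top 90 mm and underside 82 mm above the worktop; the crate passes below it and so comes in only from the front.
- dish: Terracotta dish, 123 mm across, 28 mm high, origin at the centre of its underside; stays where it is.
- matches: Orange matchbox, 53 x 36 x 15 mm, origin at the centre of its underside; stays where it is.
- timer: Cream egg timer with red grip, 60 mm across, 54 mm high, origin at the centre of its underside; stays where it is.
- lone_tealight: Tealight standing by itself on the worktop near the robot, 38 mm across, 16 mm high, origin at the centre of its underside; stays where it is.

How it is judged:
By the outcome, as a careful person would: the job done as asked, in the order asked, and still so for the second after the job is handed in, with the robot touching nothing.
It also fails if it takes over 64 s, if anything falls off the work surface, if the arm or the gripper's body presses on something with over 40 N, if the wrist force passes 120 N, or if a joint passes its speed limit or range.

## Working session

There is one attempt and no reset: what is moved stays moved. The work goes in short steps, Python scripts to look and compute and a tool call to move; the robot and the scene stay as the last step left them, time stands still between calls to the robot, and variables do not carry over. Pictures are saved under pics/ and viewed, at most 10 in all, crops included, and the job is handed in when it is done.

Besides the shell and the picture viewer there is one more tool, called after "Call:" by a JSON object that holds its "name" and its "arguments". drive_tool: Moves the arm, as the interface text tells. Its arguments: {"type":"object","properties":{"steps":{"type":"array","items":{"type":"array"}},"newtons":{"type":"number"}},"required":["steps"]}

```bash
mkdir -p pics; cat > h.py <<'E'
import numpy as np,cv2
from bench import observe,eyes,ctrl
def cap(n,f=None):
    p,d=eyes.capture(n)
    if f: cv2.imwrite('pics/'+f+'.png',p[:,:,::-1])
    return p,d
def cloud(n,d):
    c=eyes.calibration(n);f=240/np.tan(np.radians(c['fov_y'])/2)
    v,u=np.mgrid[0:480,0:640]
    P=np.stack([(u-c['cx'])/f*d,(v-c['cy'])/f*d,d],-1)
    return (P-np.array(c['t']))@np.array(c['R'])
def w(n,loc):
    c=eyes.calibration(n);return np.array(c['R']).T@(np.array(loc)-np.array(c['t']))
E
python3 - <<'E'
from h import *
np.set_printoptions(precision=3,suppress=True)
s=observe();print(s['tool_pos'],s['eef_rot'],s['time'],s['wrist_force'])
ims=[]
for n in('top','scene'):
    p,d=cap(n,n+'0');c=eyes.calibration(n);print(n,c['fov_y'],-np.array(c['R']).T@c['t'])
    np.save(n+'0.npy',cloud(n,d))
for l in('crate','rack','matches','timer','dish','lone_tealight','board'):
    r=eyes.boxes_of('top',l);print(l,[(round(x['score'],2),w('top',x['location'])) for x in r[:2]])
E
```

```text
[ 0.296 -0.661  0.23 ] [[ 0.913  0.409 -0.001]
 [ 0.409 -0.913  0.002]
 [-0.    -0.002 -1.   ]] 0.0 [-0.305 -0.39   0.283]
top 45.25866269331002 [0.497 0.057 1.017]
scene 56.24220706001987 [0.273 0.4   0.776]
crate [(0.66, array([0.48 , 0.011, 0.017]))]
rack [(0.73, array([0.666, 0.132, 0.024]))]
matches [(0.95, array([ 0.638, -0.095,  0.016]))]
timer [(0.86, array([ 0.672, -0.139,  0.039]))]
dish [(0.7, array([ 0.772, -0.065,  0.017])), (0.56, array([0.66 , 0.134, 0.024]))]
lone_tealight []
board [(0.92, array([0.665, 0.132, 0.021]))]
```

View pics/top0.png

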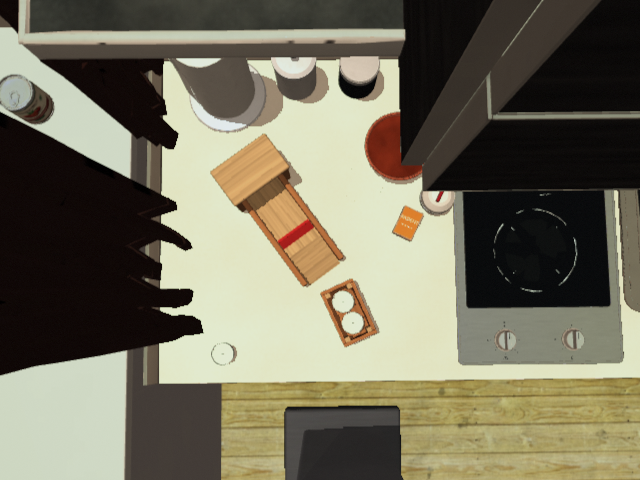

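View pics/scene0.png

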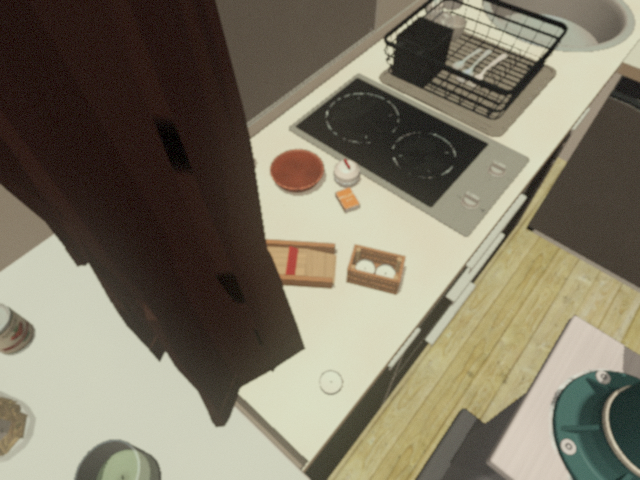

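Top view: the crate is at about (349,312), the ramp foot at (323,270) and the board at (250,170). The red lip is at (296,235), the lone tealight at (223,353), the matches at (408,223) and the dish at (395,147). An upper cabinet hangs over the right side.

```bash
python3 - <<'E'
from h import *
np.set_printoptions(precision=4,suppress=True)
P=np.load('top0.npy');img=cv2.imread('pics/top0.png')
def rect(name,box,zl,zh):
    u0,v0,u1,v1=box
    Q=P[v0:v1,u0:u1].reshape(-1,3);Q=Q[(Q[:,2]>zl)&(Q[:,2]<zh)]
    r=cv2.minAreaRect((Q[:,:2]*1000).astype(np.float32));print(name,len(Q),'z',np.median(Q[:,2]),r, (cv2.boxPoints(r)).tolist())
print('table z',np.median(P[290:340,260:310,2]))
rect('board',(205,130,300,215),.08,.1)
rect('rails',(236,170,350,290),.026,.034)
rect('crate rim',(310,270,385,355),.043,.06)
rect('crate all',(310,270,385,355),.02,.06)
rect('tealight',(205,335,240,370),.008,.03)
hsv=cv2.cvtColor(img,cv2.COLOR_BGR2HSV)
m=((hsv[...,0]<6)|(hsv[...,0]>174))&(hsv[...,1]>190)&(hsv[...,2]>110)
m[:215]=0;m[255:]=0;m[:,:270]=0;m[:,320:]=0
Q=P[m];print('lip',len(Q),np.median(Q,0),cv2.minAreaRect((Q[:,:2]*1000).astype(np.float32)))
# ramp foot pixel contour
for u,v in((305,285),(343,258),(266,137),(212,174),(300,270),(330,262),(322,275)):print(u,v,P[v,u])
E
```

```text
table z -0.00170147097903306
board 2939 z 0.0881944275376054 ((717.1043701171875, 173.9488525390625), (72.69901275634766, 111.9198226928711), 36.087921142578125) [[654.7679443359375, 197.76004028320312], [720.691650390625, 107.3160629272461], [779.4407958984375, 150.13766479492188], [713.51708984375, 240.58163452148438]]
rails 1040 z 0.02828844306837005 ((605.3233642578125, 93.01142883300781), (229.4783935546875, 105.69693756103516), 35.646175384521484) [[481.28375244140625, 69.09025573730469], [542.8816528320312, -16.802387237548828], [729.3629760742188, 116.93260192871094], [667.7650756835938, 202.8252410888672]]
crate rim 752 z 0.04809258521041034 ((481.235107421875, 13.199508666992188), (100.982177734375, 59.957481384277344), 23.915040969848633) [[422.92596435546875, 20.136341094970703], [447.23162841796875, -34.67364501953125], [539.5442504882812, 6.262676239013672], [515.2385864257812, 61.072662353515625]]
crate all 846 z 0.04781681409227314 ((481.1504821777344, 13.16201400756836), (101.1672134399414, 59.957481384277344), 23.915042877197266) [[422.75677490234375, 20.061344146728516], [447.06243896484375, -34.74864196777344], [539.544189453125, 6.262683868408203], [515.238525390625, 61.072669982910156]]
tealight 268 z 0.009788440125648055 ((412.19183349609375, 229.68438720703125), (36.78956604003906, 37.89883041381836), 44.06399154663086) [[385.79541015625, 230.5078887939453], [412.152587890625, 203.27516174316406], [438.5882568359375, 228.8608856201172], [412.2310791015625, 256.0936279296875]]
lip 368 [0.6165 0.1022 0.0188] ((569.9056396484375, 68.2737045288086), (132.0983428955078, 65.80805969238281), 35.549530029296875)
305 285 [ 0.528   0.0862 -0.0023]
343 258 [0.5748 0.0186 0.0027]
266 137 [0.7698 0.1462 0.0877]
212 174 [0.7085 0.2347 0.0875]
300 270 [0.5541 0.0946 0.0071]
330 262 [ 0.5682  0.0416 -0.0006]
322 275 [ 0.5453  0.056  -0.0014]
```

```bash
python3 - <<'E'
import cv2
a=cv2.imread('pics/top0.png')[215:355,200:390]
cv2.imwrite('pics/c1.png',cv2.resize(a,None,fx=4,fy=4,interpolation=2))
E
```

```text
(no output)
```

View pics/c1.png

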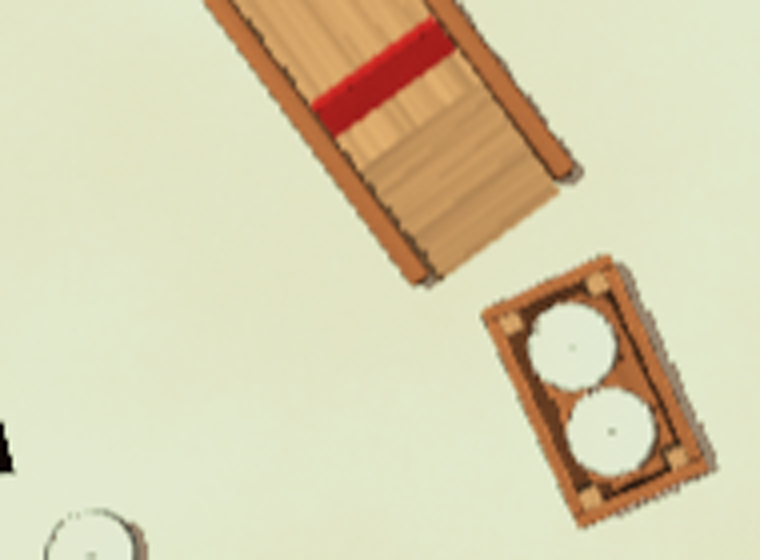

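Call:
{"name": "drive_tool", "arguments": {"steps": [[-1,[4,-5,0.5],0],[-1,[8,-10,1],0],[-1,[12,-14.5,2],0],[-1,[16,-19,3],0],[-1,[19,-23,4],0],[-1,[22,-27,5],0],[-1,[25,-31,6],0],[-1,[28,-34.5,7],0],[-1,[31,-38,8],0],[-1,[34,-41.5,9],0]], "newtons": 20}}

```text
time: 1.45
tool_pos: [0.4256, -0.1845, 0.1508]
eef_rot: [[0.913, 0.408, 0.002], [0.408, -0.913, -0.0], [0.001, 0.001, -1.0]]
wrist_force: [0.1, 0.5, -0.3]
gripper_width: 0.0855
grasp_force: 0.0
```

```bash
python3 - <<'E'
from h import *
np.set_printoptions(precision=4,suppress=True)
s=observe();R=np.array(s['eef_rot']);p=s['tool_pos'];print(s['time'],p,R)
for z in(.13,.012):print(100*R.T@(np.array([.4812,.0132,z])-p))
print('lip rear', np.load('top0.npy')[228:233,292:294])
E
```

```text
1.45 [ 0.4256 -0.1845  0.1508] [[ 0.913   0.408   0.0016]
 [ 0.408  -0.913  -0.0005]
 [ 0.0012  0.0011 -1.    ]]
[ 13.1425 -15.7838   2.078 ]
[ 13.128  -15.7966  13.878 ]
lip rear [[[0.6273 0.1077 0.0165]
  [0.6277 0.1061 0.0136]]

 [[0.6248 0.1075 0.0224]
  [0.6248 0.1057 0.0222]]

 [[0.6227 0.1073 0.0247]
  [0.6226 0.1056 0.0256]]

 [[0.6213 0.1075 0.0221]
  [0.6218 0.1059 0.018 ]]

 [[0.6196 0.1075 0.0222]
  [0.62   0.1059 0.0188]]]
```

Call:
{"name": "drive_tool", "arguments": {"steps": [[-1,[3,-3,0.5],0],[-1,[6,-6,1],0],[-1,[8,-8,1],0],[-1,[9.5,-10,1.5],0],[-1,[10,-11.5,2],0],[-1,[10,-11.5,2],0],[-1,[10,-11.5,2],0]]}}

```text
time: 2.15
tool_pos: [0.4692, -0.0406, 0.1308]
eef_rot: [[0.913, 0.409, 0.0], [0.409, -0.913, -0.0], [-0.0, 0.0, -1.0]]
wrist_force: [0.2, 0.1, 0.1]
gripper_width: 0.0855
grasp_force: 0.0
```

```bash
python3 - <<'E'
from h import *
np.set_printoptions(precision=4,suppress=True)
s=observe();R=np.array(s['eef_rot']);p=s['tool_pos'];print(s['time'],p)
for z in(.13,.012):print(100*R.T@(np.array([.4812,.0132,z])-p))
E
```

```text
2.15 [ 0.4692 -0.0406  0.1308]
[ 3.2915 -4.4234  0.079 ]
[ 3.292  -4.4283 11.879 ]
```

Call:
{"name": "drive_tool", "arguments": {"steps": [[-1,[1.6,-2.2,0],0],[-1,[3.3,-4.4,0],0],[-1,[3.3,-4.4,2],0],[-1,[3.3,-4.4,5],0],[-1,[3.3,-4.4,8],0],[-1,[3.3,-4.4,10.5],0],[-1,[3.3,-4.4,11.7],0],[-1,[3.3,-4.4,11.7],0]]}}

```text
time: 2.95
tool_pos: [0.4808, 0.012, 0.0127]
eef_rot: [[0.914, 0.407, -0.002], [0.407, -0.914, -0.001], [-0.002, -0.0, -1.0]]
wrist_force: [0.6, 0.3, 0.5]
gripper_width: 0.0854
grasp_force: 0.0
```

Call:
{"name": "drive_tool", "arguments": {"steps": [[0,[0,0,0],0],[0.5,[0,0,0],0],[1,[0,0,0],0],[1,[0,0,0],0],[1,[0,0,0],0],[1,[0,0,0],0],[1,[0,0,0],0],[1,[0,0,0],0]], "newtons": 25}}

```text
time: 3.75
tool_pos: [0.4819, 0.0133, 0.0148]
eef_rot: [[0.913, 0.408, 0.002], [0.408, -0.913, 0.0], [0.002, 0.001, -1.0]]
wrist_force: [-0.6, 0.3, 7.4]
gripper_width: 0.0595
grasp_force: 29.4
```

```bash
python3 - <<'E'
from h import *
np.set_printoptions(precision=4,suppress=True)
s=observe();R=np.array(s['eef_rot']);p=s['tool_pos'];print(s['time'],p,R[:,0])
t=np.radians(36);o=np.array([.548,.051,.012])-.064*np.array([np.cos(t),np.sin(t),0]);print(o,100*R.T@(o-p), 'spin',np.arctan2(R[1,0],R[0,0])-t)
E
```

```text
3.75 [0.4819 0.0133 0.0148] [0.9129 0.4082 0.0017]
[0.4962 0.0134 0.012 ] [1.3081 0.5793 0.286 ] spin -0.20781697569879753
```

Call:
{"name": "drive_tool", "arguments": {"steps": [[1,[0.2,0.1,-0.1],0],[1,[0.4,0.2,-0.1],-0.05],[1,[0.7,0.3,-0.1],-0.1],[1,[1.0,0.5,-0.1],-0.16],[1,[1.3,0.6,-0.1],-0.21],[1,[1.3,0.6,-0.1],-0.21],[1,[1.3,0.6,-0.1],-0.21],[1,[1.3,0.6,-0.1],-0.21]]}}

```text
time: 4.55
tool_pos: [0.4936, 0.0115, 0.0149]
eef_rot: [[0.808, 0.59, -0.004], [0.59, -0.808, -0.002], [-0.004, -0.001, -1.0]]
wrist_force: [-4.2, -3.0, 6.2]
gripper_width: 0.0596
grasp_force: 29.5
```

Call:
{"name": "drive_tool", "arguments": {"steps": [[0.5,[0,0,0],0],[0,[0,0,0],0],[-1,[0,0,0],0],[-1,[0,0,0],0],[-1,[0,0,0],0],[-1,[0,0,0],0],[-1,[0,0,-1.5],0],[-1,[0,0,-4],0],[-1,[0,0,-8],0],[-1,[0,0,-9],0]]}}

```text
time: 5.55
tool_pos: [0.4978, 0.0136, 0.1076]
eef_rot: [[0.807, 0.59, 0.006], [0.59, -0.807, 0.001], [0.005, 0.003, -1.0]]
wrist_force: [0.0, 0.3, 0.2]
gripper_width: 0.0855
grasp_force: 0.0
```

Call:
{"name": "drive_tool", "arguments": {"steps": [[-1,[-3,0,0],0],[-0.5,[-8,0,0],0],[0,[-11,0,0],0],[1,[-12,0,0],0],[1,[-12,0,0],0],[1,[-12,0,0],0]]}}

```text
time: 6.15
tool_pos: [0.4007, -0.057, 0.1047]
eef_rot: [[0.807, 0.59, 0.002], [0.59, -0.807, 0.0], [0.002, 0.001, -1.0]]
wrist_force: [1.5, 0.0, 0.4]
gripper_width: 0.0126
grasp_force: 0.0
```

```bash
cat >> h.py <<'E'
def look(tag):
    np.set_printoptions(precision=4,suppress=True)
    p,d=cap('top',tag);P=cloud('top',d);s=observe();R=np.array(s['eef_rot']);print(s['time'],s['tool_pos'],R[:,0],s['gripper_width'])
    cv2.imwrite('pics/'+tag+'c.png',cv2.resize(p[130:370,200:400,::-1],None,fx=2.5,fy=2.5,interpolation=2))
    return P,s,R
def rect(name,P,box,zl,zh):
    u0,v0,u1,v1=box
    Q=P[v0:v1,u0:u1].reshape(-1,3);Q=Q[(Q[:,2]>zl)&(Q[:,2]<zh)]
    r=cv2.minAreaRect((Q[:,:2]*1000).astype(np.float32));print(name,len(Q),r);return r
t0=np.radians(36);ex=np.array([np.cos(t0),np.sin(t0)]);ey=np.array([-ex[1],ex[0]]);foot=np.array([.548,.051])
def rk(q):
    q=np.asarray(q)[:2]-foot;return np.array([q@ex,q@ey])
E
python3 - <<'E'
from h import *
P,s,R=look('a1')
r=rect('crate',P,(300,265,385,355),.043,.056);print(rk(np.array(r[0])/1000))
# rails: points at rail height, in rack frame
Q=P[190:300,230:360].reshape(-1,3);Q=Q[(Q[:,2]>.025)&(Q[:,2]<.032)]
q=(Q[:,:2]-foot);X,Y=q@ex,q@ey
for m in(Y>25e-3,Y<-25e-3):
    k=m&(abs(Y)<.05)&(X>.02)&(X<.16);print(k.sum(),np.polyfit(X[k],Y[k],1))
print('tcp rack',rk(s['tool_pos']))
E
```

```text
6.2 [ 0.4011 -0.0567  0.1047] [0.8066 0.5911 0.0025] 0.004484317590932403
crate 742 ((493.28192138671875, 10.30328369140625), (100.78752899169922, 59.79176712036133), 36.270263671875)
[-0.0682 -0.0008]
443 [-0.0032  0.0396]
401 [-0.0007 -0.0382]
tcp rack [-0.1821 -0.0008]
```

View pics/a1c.png

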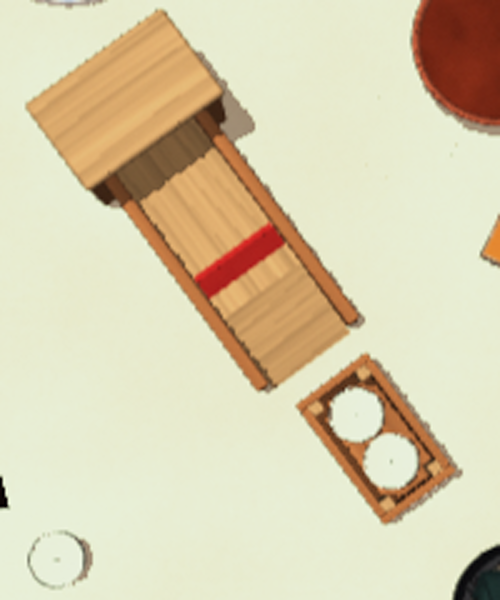

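The crate is aligned, within about 1 mm and 0.3°, and the fingers are shut behind it at bottom right. Next I lower the fingers behind the near end.

Call:
{"name": "drive_tool", "arguments": {"steps": [[1,[0.5,0,2],0],[1,[1,0,4],0],[1,[1.5,0,6],0],[1,[2,0,8],0],[1,[2,0,8.8],0],[1,[2,0,8.8],0]]}}

```text
time: 6.8
tool_pos: [0.4168, -0.0442, 0.015]
eef_rot: [[0.806, 0.592, -0.0], [0.592, -0.806, 0.001], [0.0, -0.001, -1.0]]
wrist_force: [-0.2, -0.2, 0.1]
gripper_width: 0.0003
grasp_force: 0.0
```

Call:
{"name": "drive_tool", "arguments": {"steps": [[1,[0.5,0,0],0],[1,[1,0,0],0],[1,[1.5,0,0],0],[1,[2.0,0,0],0],[1,[2.5,0,0],0],[1,[3,0,0],0],[1,[3.5,0,0],0],[1,[4,0,0],0]]}}

```text
time: 7.6
tool_pos: [0.4452, -0.023, 0.0166]
eef_rot: [[0.808, 0.589, -0.005], [0.589, -0.808, -0.002], [-0.005, -0.001, -1.0]]
wrist_force: [-4.4, -2.5, 2.9]
gripper_width: 0.0
grasp_force: 2.1
```

```bash
python3 - <<'E'
from h import *
P,s,R=look('a2');print(rk(s['tool_pos']),s['wrist_force'])
r=rect('crate',P,(300,240,385,335),.043,.056);print(rk(np.array(r[0])/1000))
E
```

```text
7.65 [ 0.4463 -0.0224  0.0166] [ 0.8077  0.5895 -0.0028] 0.00012491054461809088
[-0.1254  0.0005] [-3.0861 -1.1272  0.2679]
crate 511 ((501.5255126953125, 16.38751983642578), (86.04518127441406, 60.20438003540039), 35.68251419067383)
[-0.0579 -0.0007]
```

Call:
{"name": "drive_tool", "arguments": {"steps": [[1,[0.5,0,0],0],[1,[1,0,0],0],[1,[1.5,0,0],0],[1,[2.0,0,0],0],[1,[2.5,0,0],0],[1,[3,0,0],0],[1,[3.5,0,0],0],[1,[4,0,0],0]]}}

```text
time: 8.45
tool_pos: [0.4799, 0.0018, 0.0166]
eef_rot: [[0.807, 0.59, 0.0], [0.59, -0.807, 0.0], [0.0, 0.0, -1.0]]
wrist_force: [-1.8, -1.7, -0.6]
gripper_width: 0.0
grasp_force: 1.3
```

Call:
{"name": "drive_tool", "arguments": {"steps": [[1,[0.4,0,0],0],[1,[0.8,0,0],0],[1,[1.2,0,0],0],[1,[1.6,0,0],0],[1,[2,0,0],0],[1,[2.4,0,0],0],[1,[2.8,0,0],0],[1,[3.2,0,0],0]]}}

```text
time: 9.25
tool_pos: [0.5058, 0.0206, 0.0167]
eef_rot: [[0.808, 0.59, 0.0], [0.59, -0.808, 0.0], [0.0, 0.0, -1.0]]
wrist_force: [-1.9, -1.2, -1.7]
gripper_width: -0.0001
grasp_force: 1.1
```

```bash
python3 - <<'E'
from h import *
P,s,R=look('a3');print(rk(s['tool_pos']),s['wrist_force'])
E
```

```text
9.3 [0.5069 0.0213 0.0168] [0.8071 0.5904 0.0022] 0.00015186569486801637
[-0.0507  0.0001] [-1.2784 -1.5927 -1.1322]
```

View pics/a3c.png

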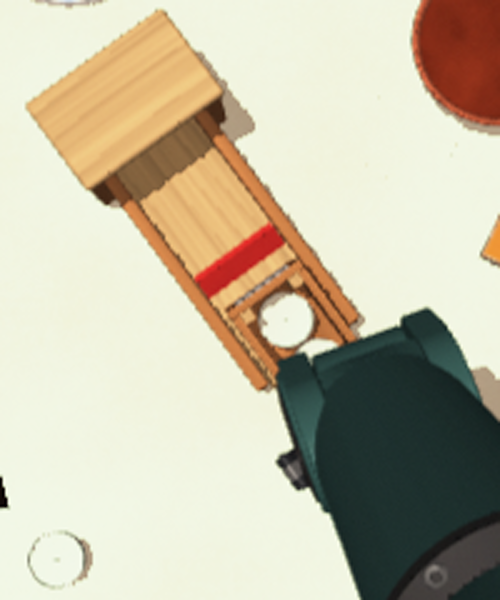

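The crate is between the rails, its front at crop (265,290), just short of the lip. I push on slowly.

Call:
{"name": "drive_tool", "arguments": {"steps": [[1,[0.3,0,0],0],[1,[0.6,0,0],0],[1,[0.9,0,0],0],[1,[1.2,0,0],0],[1,[1.5,0,0],0],[1,[1.8,0,0],0],[1,[2.1,0,0],0],[1,[2.4,0,0],0]]}}

```text
time: 10.1
tool_pos: [0.5242, 0.0342, 0.0165]
eef_rot: [[0.808, 0.59, -0.002], [0.59, -0.808, -0.001], [-0.002, -0.0, -1.0]]
wrist_force: [-3.5, -2.3, -1.8]
gripper_width: 0.0004
grasp_force: 2.2
```

Call:
{"name": "drive_tool", "arguments": {"steps": [[1,[0.3,0,0],0],[1,[0.6,0,0],0],[1,[0.9,0,0],0],[1,[1.2,0,0],0],[1,[1.5,0,0],0],[1,[1.8,0,0],0]]}}

```text
time: 10.7
tool_pos: [0.5383, 0.0443, 0.0168]
eef_rot: [[0.808, 0.589, -0.002], [0.589, -0.808, -0.001], [-0.003, -0.0, -1.0]]
wrist_force: [-4.9, -3.7, 2.8]
gripper_width: -0.0002
grasp_force: 2.8
```

Call:
{"name": "drive_tool", "arguments": {"steps": [[1,[0.3,0,-0.1],0],[1,[0.6,0,-0.2],0],[1,[0.9,0,-0.3],0],[1,[1.2,0,-0.4],0],[1,[1.5,0,-0.5],0],[1,[1.8,0,-0.6],0],[1,[2.1,0,-0.7],0],[1,[2.4,0,-0.8],0],[1,[2.7,0,-0.9],0],[1,[3.0,0,-1.0],0]]}}

```text
time: 11.7
tool_pos: [0.5634, 0.0626, 0.0268]
eef_rot: [[0.808, 0.59, -0.001], [0.59, -0.808, -0.0], [-0.001, -0.0, -1.0]]
wrist_force: [-4.0, -2.9, 2.6]
gripper_width: 0.0
grasp_force: 2.4
```

Call:
{"name": "drive_tool", "arguments": {"steps": [[1,[0.3,0,-0.1],0],[1,[0.6,0,-0.2],0],[1,[0.9,0,-0.3],0],[1,[1.2,0,-0.4],0],[1,[1.5,0,-0.5],0],[1,[1.8,0,-0.6],0],[1,[2.1,0,-0.7],0],[1,[2.4,0,-0.8],0],[1,[2.7,0,-0.9],0],[1,[3.0,0,-1.0],0]]}}

```text
time: 12.7
tool_pos: [0.589, 0.0815, 0.0368]
eef_rot: [[0.807, 0.59, 0.002], [0.59, -0.807, 0.001], [0.003, 0.0, -1.0]]
wrist_force: [-1.8, -0.5, 0.3]
gripper_width: -0.0001
grasp_force: 0.4
```

```bash
python3 - <<'E'
from h import *
P,s,R=look('a4');print(rk(s['tool_pos']),s['wrist_force'])
E
```

```text
12.75 [0.5897 0.0821 0.0369] [0.807  0.5905 0.0039] -0.0004033303241488541
[0.052  0.0006] [-0.0603 -0.7856 -0.3284]
```

View pics/a4c.png

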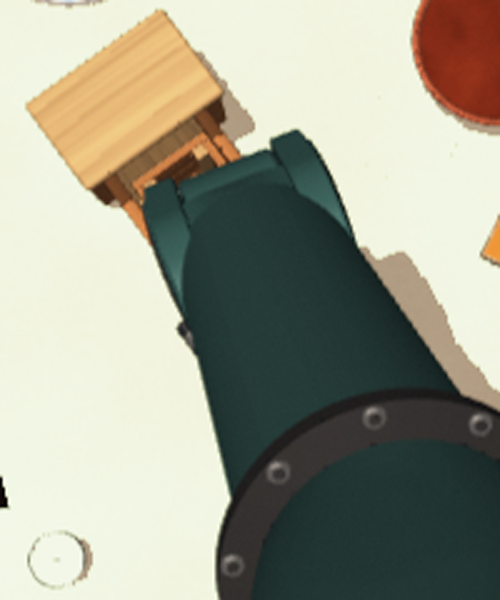

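The crate is past the lip, and its front is at the board at crop (185,165). I now advance in small steps, watching the force.

Call:
{"name": "drive_tool", "arguments": {"steps": [[1,[0.3,0,0],0],[1,[0.6,0,-0.1],0],[1,[0.9,0,-0.1],0],[1,[1.2,0,-0.2],0],[1,[1.5,0,-0.2],0],[1,[1.8,0,-0.3],0],[1,[2.1,0,-0.3],0]]}}

```text
time: 13.45
tool_pos: [0.6049, 0.093, 0.0397]
eef_rot: [[0.808, 0.59, 0.0], [0.59, -0.808, 0.0], [0.0, 0.0, -1.0]]
wrist_force: [-0.9, -0.7, -0.5]
gripper_width: -0.0001
grasp_force: 0.7
```

Call:
{"name": "drive_tool", "arguments": {"steps": [[1,[0.1,0,0],0],[1,[0.2,0,0],0],[1,[0.3,0,0],0],[1,[0.4,0,0],0],[1,[0.5,0,0],0]]}}

```text
time: 13.95
tool_pos: [0.6086, 0.0957, 0.0396]
eef_rot: [[0.808, 0.59, -0.0], [0.59, -0.808, -0.0], [-0.0, -0.0, -1.0]]
wrist_force: [-1.1, 0.3, -0.9]
gripper_width: -0.0003
grasp_force: 0.7
```

Call:
{"name": "drive_tool", "arguments": {"steps": [[1,[0.1,0,0],0],[1,[0.2,0,0],0],[1,[0.3,0,0],0],[1,[0.3,0,0],0]]}}

```text
time: 14.35
tool_pos: [0.6114, 0.0978, 0.0397]
eef_rot: [[0.807, 0.59, 0.0], [0.59, -0.807, 0.0], [0.0, 0.0, -1.0]]
wrist_force: [-0.6, -1.0, -0.4]
gripper_width: -0.0003
grasp_force: 0.5
```

Call:
{"name": "drive_tool", "arguments": {"steps": [[1,[0.1,0,0],0],[1,[0.2,0,0],0],[1,[0.3,0,0],0],[1,[0.3,0,0],0]]}}

```text
time: 14.75
tool_pos: [0.6121, 0.0983, 0.0395]
eef_rot: [[0.808, 0.589, -0.003], [0.589, -0.808, -0.002], [-0.004, -0.001, -1.0]]
wrist_force: [-3.6, -2.8, 2.6]
gripper_width: 0.0003
grasp_force: 2.6
```

Call:
{"name": "drive_tool", "arguments": {"steps": [[1,[0.1,0,0],0],[1,[0.2,0,0],0],[1,[0.3,0,0],0],[1,[0.3,0,0],0]]}}

```text
time: 15.15
tool_pos: [0.6132, 0.0992, 0.0393]
eef_rot: [[0.808, 0.589, -0.006], [0.589, -0.808, -0.003], [-0.007, -0.001, -1.0]]
wrist_force: [-6.4, -3.7, 4.5]
gripper_width: 0.0002
grasp_force: 3.7
```

Call:
{"name": "drive_tool", "arguments": {"steps": [[1,[0.1,0,0],0],[1,[0.2,0,0],0],[1,[0.2,0,0],0]]}}

```text
time: 15.45
tool_pos: [0.6139, 0.0997, 0.0393]
eef_rot: [[0.808, 0.589, -0.008], [0.589, -0.808, -0.004], [-0.009, -0.001, -1.0]]
wrist_force: [-7.5, -3.9, 4.7]
gripper_width: 0.0001
grasp_force: 4.4
```

Call:
{"name": "drive_tool", "arguments": {"steps": [[1,[0.1,0,0],0],[1,[0.2,0,0],0],[1,[0.3,0,0],0],[1,[0.3,0,0],0]]}}

```text
time: 15.85
tool_pos: [0.615, 0.1005, 0.0391]
eef_rot: [[0.808, 0.589, -0.011], [0.589, -0.808, -0.006], [-0.012, -0.002, -1.0]]
wrist_force: [-9.3, -6.3, 7.0]
gripper_width: 0.0002
grasp_force: 5.5
```

Call:
{"name": "drive_tool", "arguments": {"steps": [[1,[0.1,0,0],0],[1,[0.2,0,0],0],[1,[0.3,0,0],0],[1,[0.3,0,0],0]]}}

```text
time: 16.25
tool_pos: [0.616, 0.1013, 0.0389]
eef_rot: [[0.809, 0.588, -0.013], [0.588, -0.809, -0.007], [-0.015, -0.002, -1.0]]
wrist_force: [-10.2, -7.6, 7.1]
gripper_width: -0.0
grasp_force: 6.5
```

Call:
{"name": "drive_tool", "arguments": {"steps": [[1,[0.1,0,0],0],[1,[0.2,0,0],0],[1,[0.3,0,0],0],[1,[0.3,0,0],0]]}}

```text
time: 16.65
tool_pos: [0.6171, 0.1025, 0.0376]
eef_rot: [[0.809, 0.588, -0.016], [0.588, -0.809, -0.008], [-0.017, -0.003, -1.0]]
wrist_force: [-9.5, -6.2, -2.3]
gripper_width: -0.0001
grasp_force: 5.5
```

Call:
{"name": "drive_tool", "arguments": {"steps": [[1,[0,0,0.1],0],[1,[0,0,0.2],0],[1,[0,0,0.4],0],[1,[0,0,0.6],0],[1,[0,0,0.8],0],[1,[0,0,0.9],0]]}}

```text
time: 17.25
tool_pos: [0.6169, 0.102, 0.0291]
eef_rot: [[0.809, 0.588, -0.016], [0.588, -0.809, -0.008], [-0.018, -0.003, -1.0]]
wrist_force: [-12.9, -8.3, 7.6]
gripper_width: 0.0002
grasp_force: 7.5
```

Call:
{"name": "drive_tool", "arguments": {"steps": [[1,[-0.3,0,0],0],[1,[-0.6,0,0],0],[1,[-0.9,0,0],0],[1,[-1.3,0,-0.2],0],[1,[-2,0,-0.5],0],[1,[-3,0,-1.5],0],[1,[-4,0,-4],0],[1,[-5,0,-8],0],[1,[-8,0,-10],0],[1,[-12,0,-12],0]]}}

```text
time: 18.25
tool_pos: [0.5301, 0.0378, 0.1534]
eef_rot: [[0.806, 0.591, 0.007], [0.591, -0.806, 0.002], [0.007, 0.003, -1.0]]
wrist_force: [-0.3, -0.9, -0.3]
gripper_width: 0.0
grasp_force: 0.0
```

Call:
{"name": "drive_tool", "arguments": {"steps": [[1,[-4,1,-2],0],[1,[-6,2,-3],0],[1,[-8,6,-3],0],[1,[-8,10,-3],0],[1,[-8,14,-3],0],[1,[-8,14,-3],0]]}}

```text
time: 18.85
tool_pos: [0.5498, -0.1299, 0.1825]
eef_rot: [[0.812, 0.583, 0.008], [0.583, -0.812, -0.004], [0.004, 0.008, -1.0]]
wrist_force: [-0.2, 0.4, 0.2]
gripper_width: 0.0
grasp_force: 0.0
```

```bash
python3 - <<'E'
from h import *
P,s,R=look('a5');np.save('a5.npy',P)
q=P[...,:2]-foot;X=q@ex;Y=q@ey;Z=P[...,2]
m=(abs(Y)<.033)&(X>.06)&(X<.175)
for a in np.arange(.07,.172,.006):
    k=m&(abs(X-a)<.003);z=Z[k];print(round(a,3),k.sum(),np.percentile(z,[10,50,95])if k.any() else'')
p=eyes.capture('top')[0];v,u=np.where(m)
c=p[v.min()-25:v.max()+25,u.min()-25:u.max()+25,::-1];cv2.imwrite('pics/c5.png',cv2.resize(c,None,fx=4,fy=4,interpolation=2));print(c.shape)
E
```

```text
18.9 [ 0.5477 -0.1267  0.1819] [0.8106 0.5856 0.0025] 0.00038459699246147397
0.07 124 [0.0121 0.0143 0.0175]
0.076 130 [0.012  0.0145 0.0173]
0.082 138 [0.0148 0.0171 0.0202]
0.088 136 [0.0177 0.0205 0.0239]
0.094 249 [0.0207 0.0358 0.0649]
0.1 115 [0.0616 0.064  0.0667]
0.106 90 [0.0209 0.0627 0.0659]
0.112 110 [0.0196 0.0319 0.0661]
0.118 122 [0.0197 0.0308 0.065 ]
0.124 134 [0.0197 0.0311 0.0656]
0.13 126 [0.0189 0.0308 0.0648]
0.136 319 [0.0281 0.616  0.6386]
0.142 483 [0.0293 0.6257 0.6395]
0.148 581 [0.0216 0.6277 0.6394]
0.154 698 [0.0309 0.6348 0.6393]
0.16 787 [0.0314 0.6356 0.6392]
0.166 890 [0.0334 0.6357 0.6392]Traceback (most recent call last):
  File "<stdin>", line 8, in <module>
cv2.error: OpenCV(4.12.0) /io/opencv/modules/imgproc/src/resize.cpp:4208: error: (-215:Assertion failed) !ssize.empty() in function 'resize'
```

View pics/a5c.png

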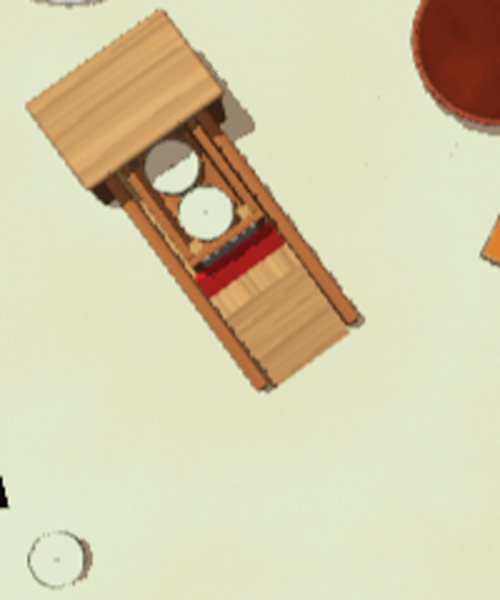

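```bash
python3 - <<'E'
from h import *
P=np.load('a5.npy');q=P[...,:2]-foot;X=q@ex;Y=q@ey;Z=P[...,2]
m=(abs(Y)<.034)&(X>.085)&(X<.2)&(Z>.055)&(Z<.075)
A=np.c_[X[m],Y[m],np.ones(m.sum())];print(np.linalg.lstsq(A,Z[m],rcond=None)[0],X[m].min(),X[m].max(),np.percentile(Y[m],[1,99]))
E
```

```text
[0.00720696 0.00554784 0.06302883] 0.09426087993089824 0.17764032909936803 [-0.02984109  0.0296962 ]
```

The crate sits behind the red lip at crop (240,255) and lies flat: its rim slopes less than 0.01, at 64 mm plus a 2 mm camera bias, against the expected 66 mm. The arm is clear of everything.

```bash
python3 -c "
from bench import ctrl;print(ctrl.hand_in())"
```

```text
the job is handed in; nothing more can be done
None
```

The crate was pushed up the ramp with readings of no more than about 17 N; it lies flat in the bay behind the red lip, the arm is clear, and the job is handed in.

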